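# Push a stuck rock core out of its liner tube

## Robot

A 6-joint arm with a two-finger parallel gripper is mounted at the origin on a cart in front of the work surface, level with it; the furniture and walls round the work are solid. World frame = base frame: x ahead of the robot, y to its left, z up, the work surface at z = 0. Lengths are in m, angles in rad, forces in N, time in s.
With the tool pointing down it reaches from about 0.35 to 0.775 m from the base axis. Payload 7.3 kg.
Tool frame: the origin (TCP) lies midway between the tips of the shut fingers; the grasp point (between the pads) lies 19 mm behind it; z points along the fingers, y is the line along which they close (so a half turn about z gives the same grasp; the last joint's range is limited). The gripper opens to 92 mm and grips with 3 to 60 N. Pads are 19 mm wide; open, the fingers measure 130 mm over their backs; the gripper's body (75 mm by 190 mm) begins 47 mm behind the grasp point.
Start: joints at [0.972, 0.342, 1.524, -0, 1.275, -0.146], TCP at [0.23, 0.472, 0.227] pointing down, gripper open.
Joint ranges: [-2.53, 2.53], [-0.77, 2.02], [0.04, 2.7], [-1, 4.14], [0.28, 2.66], [-3.11, 3.11]. Speed limits (rad/s): [2.57, 2.57, 3.14, 3.14, 3.14, 3.14].

## Interface

Orientations are given as [roll, pitch, yaw] about the fixed x, y, z axes, in that order (R = Rz(yaw) Ry(pitch) Rx(roll)).
In Python, from cell import robot, read_camera, camera_params, nets gives the robot as it stands. The module is installed in compiled form; this text tells all that it offers.
- The arm moves only by the tool step_arm, never from a script. Its argument "steps" is a list of rows, each an object of numbers: "x", "y", "z": the shift along the tool's x, y, z as a fraction of full scale; "rx", "ry", "rz": the turn, a rotation vector about the tool's x, y, z as a fraction of full scale; "claw": the opening, from -1 (shut) to 1 (fully open). In form: [{"x": .., "y": .., "z": .., "rx": .., "ry": .., "rz": .., "claw": ..}, ...]. A call has 1 to 12 rows; each row is the pose to reach, as a shift and turn from the pose commanded when the call began, along the tool's axes at that moment; what a row does not reach only later rows make up. Full scale, the value 1, is 750 mm for a shift and pi/4 rad for a turn. A row lasts 1/12 s, in which the tool goes at most 41.7 mm and 7.16 degrees, less where a joint would pass 70% of its speed; a pose out of reach is approached as far as the arm can. A call with a number of a shift or a turn outside -1 to 1 is refused whole. A call with a gripper value outside its range is refused whole. The fingers move at their own pace and stop on an object; "squeeze" is the grip in N (left out, the last holds). Time passes only in rows, so rows that repeat a pose let the fingers close. It gives the time, the measured TCP pose, the force, the opening and the grip force at its end, in the units of the state.
- robot.observe(): the state, without advancing time (a new reading comes with each control period).
- read_camera(name): name is "scene" or "top" or "wrist"; returns (picture, depth): 420x560x3 uint8, blue, green, red; 420x560 float32, m along the optical axis (not along the pixel's ray), 0 where there is no reading.
- camera_params(name): a dict with "fx", "fy", "cx", "cy" (pixels), "R" (3x3) and "t" (3): a world point X has camera coordinates R X + t; the wrist camera has in their place "hand_eye" (4x4, takes a point from camera to tool coordinates, whose origin is the TCP and whose axes are the flange's). Camera axes: x right, y down, z forward; pixel columns grow to the right and rows downward; lengths in m; the calibration is good to about 2 mm. A picture is of the moment at which its call begins: read the wrist's pose just before it. camera_params takes no time and is no camera call.
- robot.hand_in(): hands the job in; it is judged then, once.
Trained networks look in the newest picture that a camera, given by its name, has taken for a name from the list of things; names that differ only in an ending like _2 or _b are one class to them, and where a whole thing is asked for, a point or a joint stands for the part that bears it (a point fixed in the world has none). Each returns a list of dicts, best first, with "conf" (0 to 1); they miss things now and then, are a little off and sometimes report something else, mostly with a low value. They report only what shows in the picture. A call takes as long as a camera call. They do not tell look-alikes from the thing itself.
- nets.masks_of(camera, query): "region" (420x560 bool, what is visible of it) and "box" ([left, top, right, bottom] in pixels, round what is visible of it).
- nets.landmark_of(camera, query): "pixel" ([row, column] in pixels: a listed point, or the origin of a listed thing).
The state is a dict: "time": time; "qpos": joint angles; "qvel": joint speeds; "joint_efforts": joint torques, N m; "tool_pos": TCP position; "tool_rot": TCP orientation; "contact_force": force on the tool from outside, world axes, zero at the start; "torque": the same for the moment, N m; "opening": finger opening in m; "grip_force": force on a finger pad.
Only numpy, scipy, OpenCV 4.12 (cv2) and the standard library are available. Lean on these libraries where they do the work, as an engineer would, in place of code of your own. Each camera call takes 0.05 s, during which the arm holds its last target. There are 200 camera calls.

## Task

A rock core is stuck in the clear tube of the core extractor. Take the push rod with the orange grip from its rest, push the core with it through the tube until the core has left the tube completely and lies in the trough at the far end, then draw the rod out and lay it back in both forks of its rest the way it lay before. Do not let the core fall on the bench, and leave the clear dish in front and the blue slide box where they are.

Things in the scene. Friction and masses are not known exactly. Their poses are not given: they have to be found in the camera images.
- extractor: Fixed core extractor: grey base 80 x 235 x 10 mm with a clear level tube (saddles 28 mm to either side, up to 88 mm high; dark spring housing on top at y = 55 mm, 116 mm high) and an open aluminium V trough behind it. Origin on the bench under the tube's inlet mouth; y axis (roughly world +y) runs from inlet to trough, the pushing direction; z up. The base reaches y = -11 to 224 mm.
- bore_in (a point): Centre of the inlet mouth of the tube, on the bore axis, 75 mm above the bench. Axes as extractor. Tube 110 mm long, bore 34 mm, outside 42 mm.
- bore_out (a point): Centre of the tube's far mouth, on the bore axis, 110 mm along y from bore_in, axes as extractor. Behind it the V trough runs from y = 111 to 215 mm (from the inlet) to a blue stop plate; it holds the core's axis about 3.5 mm below the bore axis.
- core: Reddish-brown loose rock core, 30 mm diameter, 60 mm long, 110 g, lying along the tube 2 mm below the bore axis. Origin at its centre, y axis along its length. A sprung ball pin in the tube's top presses on it with 3 N, so pushing takes 3 to 10 N; the ball stays 11 mm or more above the bore axis.
- push_rod: Loose push rod, 200 mm long, 160 g, lying level. Origin in the middle of the orange grip on the rod's axis; y axis toward the white head, z up. Grip 24 mm wide (x), 36 mm long (y), 18 mm below to 12 mm above the axis; pinch it across x from above. In front a 14 mm shaft and a white head, 20 mm across, flat face at y = 158 mm; behind a 14 mm stub to y = -42 mm.
- rod_tip (a point): Centre of the rod's flat pushing face, 158 mm from the grip's middle along the rod's y axis.
- rest: Fixed rest of the rod: grey plate 60 x 150 x 8 mm with two black forks, V notches open upward (41 mm wide at the top), 6 mm thick, at y = -30 and y = 78 mm, tops 72 mm above the bench. Origin on the bench under the place of the grip's middle; y axis along the rod as it lies, toward its head; z up.
- rest_seat (a point): Where the rod's origin belongs when it lies in the forks: 60 mm above the bench over the origin of the rest, axes as rest.
- dish: Round clear petri dish in the front, left of the rod rest, 58 mm across and 14 mm high, loose, origin at the centre of its underside; a bystander.
- slide_box: Blue box for microscope slides, 33 x 84 x 32 mm, loose, origin at the centre of its underside; a bystander.
Not all that is in view belongs to the job. What is shaped like the rest but yellow is not meant.

How it is judged:
By the outcome, as a careful person would: the job done as asked, in the order asked, and still so for the second after the job is handed in, with the robot touching nothing.
It also fails if it takes over 56 s, if anything falls off the work surface, if the arm or the gripper's body presses on something with over 40 N, if the wrist force passes 120 N, or if a joint passes its speed limit or range.

## Working session

There is one attempt and no reset: what is moved stays moved. The work goes in short steps, Python scripts to look and compute and a tool call to move; the robot and the scene stay as the last step left them, time stands still between calls to the robot, and variables do not carry over. Pictures are saved under pics/ and viewed, at most 10 in all, crops included, and the job is handed in when it is done.

Besides the shell and the picture viewer there is one more tool, called after "Call:" as a command line: name --argument value ..., lists and objects as JSON in quotes. step_arm: Moves the arm, as the interface text tells. Its arguments: {"type":"object","properties":{"steps":{"type":"array","items":{"type":"object","properties":{"x":{"type":"number","minimum":-1,"maximum":1},"y":{"type":"number","minimum":-1,"maximum":1},"z":{"type":"number","minimum":-1,"maximum":1},"rx":{"type":"number","minimum":-1,"maximum":1},"ry":{"type":"number","minimum":-1,"maximum":1},"rz":{"type":"number","minimum":-1,"maximum":1},"claw":{"type":"number"}}}},"squeeze":{"type":"number"}},"required":["steps"]}

```bash
mkdir -p pics; cat > h.py <<'E'
import numpy as np, cv2
from cell import robot, read_camera, camera_params, nets
from scipy.spatial.transform import Rotation as Ro
def pts(cam, depth, st=None):
    p=camera_params(cam); v,u=np.mgrid[0:420,0:560]
    C=np.stack([(u-p['cx'])/p['fx']*depth,(v-p['cy'])/p['fy']*depth,depth],-1)
    if cam=='wrist':
        H=np.array(p['hand_eye']); C=C@H[:3,:3].T+H[:3,3]
        return C@Ro.from_euler('xyz',st['tool_rot']).as_matrix().T+np.array(st['tool_pos'])
    return (C-np.array(p['t']))@np.array(p['R'])
E
python3 - <<'E'
from h import *
s=robot.observe(); print(s)
for c in ['scene','top']:
    im,d=read_camera(c); cv2.imwrite(f'pics/{c}0.png',im); np.save(f'{c}0.npy',d)
    P=pts(c,d)
    for q in ['extractor','core','push_rod','rest','dish','slide_box']:
        for m in nets.masks_of(c,q)[:2]:
            R=m['region']&(d>0); X=P[R]
            print(c,q,round(m['conf'],2),np.round(m['box']),np.round(np.median(X,0),3) if len(X) else '')
    for q in ['bore_in','bore_out','rod_tip','push_rod','rest_seat','core','rest','extractor']:
        for m in nets.landmark_of(c,q)[:2]:
            r,k=np.round(m['pixel']).astype(int); print(c,q,round(m['conf'],2),r,k,np.round(P[r,k],3))
E
```

```text
{'time': 0.0, 'qpos': array([ 9.71987366e-01,  3.42720580e-01,  1.52500878e+00, -9.09213750e-06,
        1.27540312e+00, -1.46004774e-01]), 'qvel': array([ 9.76602247e-04,  4.13754070e-04, -1.86244834e-04, -1.90517172e-03,
        7.04144103e-05,  1.65625124e-04]), 'joint_efforts': array([ 5.39196208e-04, -4.31237841e+01, -2.44216526e+01,  7.16839987e-02,
        5.60571975e-02, -1.27348708e-04]), 'tool_pos': array([0.22943536, 0.47176137, 0.22604895]), 'tool_rot': array([-3.14006794e+00, -2.15422423e-04,  2.68879096e+00]), 'contact_force': array([-0.12968745,  0.10857204,  0.45290264]), 'torque': array([ 0.01053121, -0.04508499, -0.02047412]), 'grip_force': 0.0, 'opening': 0.09202134159008524}
scene extractor 0.56 [236. 188. 305. 243.] [0.596 0.037 0.035]
scene push_rod 0.63 [247. 229. 284. 259.] [ 0.446 -0.115  0.063]
scene push_rod 0.6 [243. 190. 306. 243.] [0.596 0.037 0.034]
scene rest 0.75 [364. 247. 417. 294.] [ 0.636 -0.408  0.007]
scene rest 0.62 [256. 237. 298. 279.] [ 0.442 -0.114  0.007]
scene dish 0.58 [181. 216. 198. 228.] [0.431 0.266 0.01 ]
scene slide_box 0.57 [208. 
[... 720 characters left out ...]
.56 [382. 179. 426. 199.] [ 0.636 -0.399  0.008]
top dish 0.84 [181. 245. 206. 261.] [0.433 0.274 0.013]
top slide_box 0.52 [153. 174. 179. 198.] [0.647 0.367 0.03 ]
top slide_box 0.45 [184. 244. 205. 266.] [0.433 0.273 0.013]
top bore_in 0.79 192 294 [ 0.604 -0.045  0.09 ]
top bore_out 0.76 194 254 [0.608 0.078 0.052]
top bore_out 0.31 248 321 [ 0.437 -0.124  0.072]
top rod_tip 0.58 236 268 [0.474 0.034 0.067]
top push_rod 0.68 244 317 [ 0.449 -0.112  0.073]
top rest_seat 0.72 193 256 [0.611 0.071 0.054]
top rest_seat 0.66 183 414 [ 0.652 -0.438  0.006]
top rest 0.84 247 321 [ 0.44  -0.125  0.069]
top rest 0.55 189 409 [ 0.631 -0.419  0.01 ]
top extractor 0.58 199 293 [ 0.584 -0.042  0.083]
```

```bash
python3 - <<'E'
from h import *
a=cv2.imread('pics/scene0.png')[160:320,150:450]; b=cv2.imread('pics/top0.png')[160:280,140:440]
cv2.imwrite('pics/ab.png',cv2.resize(np.vstack([a,b]),None,fx=2.1,fy=2.1,interpolation=cv2.INTER_CUBIC))
p=camera_params('wrist');print(p)
E
```

```text
{'fx': 377.4378223698878, 'fy': 377.4378223698878, 'cx': 276.4057282084217, 'cy': 211.9764967617132, 'hand_eye': array([[-4.35856418e-05, -9.67134956e-01, -2.54263595e-01,
         6.79864303e-02],
       [ 9.99999930e-01,  5.26741973e-05, -3.71774403e-04,
        -9.11823029e-04],
       [ 3.72949152e-04, -2.54263593e-01,  9.67134885e-01,
        -1.59160659e-01],
       [ 0.00000000e+00,  0.00000000e+00,  0.00000000e+00,
         1.00000000e+00]])}
```

View pics/ab.png

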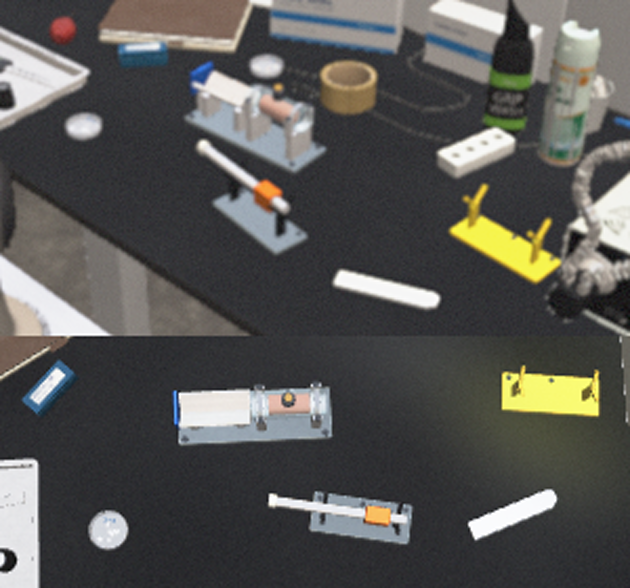

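```bash
cat >> h.py <<'E'
def go(pos,yaw,roll=np.pi,pitch=0,s=None):
    s=s or robot.observe(); R=Ro.from_euler('xyz',s['tool_rot'])
    T=Ro.from_euler('xyz',[roll,pitch,yaw])
    d=R.inv().apply(np.array(pos)-s['tool_pos']); w=(R.inv()*T).as_rotvec()
    print('xyz',np.round(d/.75,4),'r',np.round(w/(np.pi/4),4),'rows',round(np.linalg.norm(d)/.0417,1),round(np.degrees(np.linalg.norm(w))/7.16,1))
E
python3 -c "
from h import *
go([.375,.2,.26],2.03); go([.52,-.03,.26],1.4)"
```

```text
xyz [-0.333  -0.2415 -0.0443] r [ 1.000e-04 -0.000e+00  8.388e-01] rows 7.4 5.3
xyz [-0.641  -0.4327 -0.0444] r [ 1.0000e-04 -0.0000e+00  1.6409e+00] rows 13.9 10.3
```

Call:
step_arm --steps '[{"x":-0.333,"y":-0.2415,"z":-0.0443,"rz":0.839},{"x":-0.641,"y":-0.4327,"z":-0.0444,"rz":1},{"x":-0.641,"y":-0.4327,"z":-0.0444,"rz":1},{"x":-0.641,"y":-0.4327,"z":-0.0444,"rz":1},{"x":-0.641,"y":-0.4327,"z":-0.0444,"rz":1},{"x":-0.641,"y":-0.4327,"z":-0.0444,"rz":1},{"x":-0.641,"y":-0.4327,"z":-0.0444,"rz":1},{"x":-0.641,"y":-0.4327,"z":-0.0444,"rz":1},{"x":-0.641,"y":-0.4327,"z":-0.0444,"rz":1},{"x":-0.641,"y":-0.4327,"z":-0.0444,"rz":1},{"x":-0.641,"y":-0.4327,"z":-0.0444,"rz":1},{"x":-0.641,"y":-0.4327,"z":-0.0444,"rz":1}]'

```text
$.steps[0]: bad value
```

```bash
python3 -c "
from h import *
s=robot.observe();print(s['tool_pos'],s['tool_rot'],s['time']);go([.52,-.03,.26],1.4)"
```

```text
[0.22967414 0.47211963 0.22675561] [3.14149960e+00 2.42757935e-05 2.68877338e+00] 1.5
xyz [-0.641  -0.4327 -0.0444] r [ 1.0000e-04 -0.0000e+00  1.6409e+00] rows 13.9 10.3
```

Call:
step_arm --steps '[{"x":-0.05,"y":-0.035,"z":-0.044,"rx":0,"ry":0,"rz":0.15,"claw":1},{"x":-0.641,"y":-0.4327,"z":-0.0444,"rx":0,"ry":0,"rz":1,"claw":1},{"x":-0.641,"y":-0.4327,"z":-0.0444,"rx":0,"ry":0,"rz":1,"claw":1},{"x":-0.641,"y":-0.4327,"z":-0.0444,"rx":0,"ry":0,"rz":1,"claw":1},{"x":-0.641,"y":-0.4327,"z":-0.0444,"rx":0,"ry":0,"rz":1,"claw":1},{"x":-0.641,"y":-0.4327,"z":-0.0444,"rx":0,"ry":0,"rz":1,"claw":1},{"x":-0.641,"y":-0.4327,"z":-0.0444,"rx":0,"ry":0,"rz":1,"claw":1},{"x":-0.641,"y":-0.4327,"z":-0.0444,"rx":0,"ry":0,"rz":1,"claw":1},{"x":-0.641,"y":-0.4327,"z":-0.0444,"rx":0,"ry":0,"rz":1,"claw":1},{"x":-0.641,"y":-0.4327,"z":-0.0444,"rx":0,"ry":0,"rz":1,"claw":1},{"x":-0.641,"y":-0.4327,"z":-0.0444,"rx":0,"ry":0,"rz":1,"claw":1},{"x":-0.641,"y":-0.4327,"z":-0.0444,"rx":0,"ry":0,"rz":1,"claw":1}]'

```text
time: 2.5
tool_pos: [0.4765, 0.044, 0.2589]
tool_rot: [3.141, 0.0, 1.903]
contact_force: [0.8, 0.9, 0.4]
opening: 0.0915
grip_force: 0.0
```

```bash
python3 -c "
from h import *
s=robot.observe();print(s['tool_pos'],s['tool_rot'],s['time']);go([.52,-.03,.26],1.4)"
```

```text
[0.47654653 0.0440173  0.25886459] [3.14088321e+00 6.95277575e-05 1.90314405e+00] 2.5
xyz [-0.1122  0.0226 -0.0015] r [ 9.000e-04 -1.000e-04  6.406e-01] rows 2.1 4.0
```

Call:
step_arm --steps '[{"x":-0.1122,"y":0.0226,"z":-0.0015,"rx":0,"ry":0,"rz":0.6406,"claw":1},{"x":-0.1122,"y":0.0226,"z":-0.0015,"rx":0,"ry":0,"rz":0.6406,"claw":1},{"x":-0.1122,"y":0.0226,"z":-0.0015,"rx":0,"ry":0,"rz":0.6406,"claw":1},{"x":-0.1122,"y":0.0226,"z":-0.0015,"rx":0,"ry":0,"rz":0.6406,"claw":1},{"x":-0.1122,"y":0.0226,"z":-0.0015,"rx":0,"ry":0,"rz":0.6406,"claw":1},{"x":-0.1122,"y":0.0226,"z":-0.0015,"rx":0,"ry":0,"rz":0.6406,"claw":1},{"x":-0.1122,"y":0.0226,"z":-0.0015,"rx":0,"ry":0,"rz":0.6406,"claw":1}]'

```text
time: 3.08
tool_pos: [0.5192, -0.0275, 0.2598]
tool_rot: [3.142, -0.0, 1.405]
contact_force: [-0.7, 0.6, -0.9]
opening: 0.0917
grip_force: 0.0
```

```bash
python3 - <<'E'
from h import *
s=robot.observe(); print(s['tool_pos'],s['tool_rot'])
im,d=read_camera('wrist'); cv2.imwrite('pics/w1.png',im); np.save('w1.npy',d)
P=pts('wrist',d,s); np.save('w1P.npy',P)
for q in ['push_rod','extractor','core','rest']:
    for m in nets.masks_of('wrist',q)[:2]:
        X=P[m['region']&(d>0)]; print(q,round(m['conf'],2),np.round(m['box']),np.round(np.median(X,0),3))
for q in ['bore_in','bore_out','rod_tip','push_rod','rest_seat','core','rest','extractor']:
    for m in nets.landmark_of('wrist',q)[:2]:
        r,k=np.round(m['pixel']).astype(int); print(q,round(m['conf'],2),r,k,np.round(P[r,k],3))
E
```

```text
[ 0.51920887 -0.02752014  0.25979997] [ 3.14150977e+00 -1.21548257e-04  1.40452396e+00]
push_rod 0.96 [202. 128. 237. 322.] [ 0.46  -0.04   0.067]
extractor 0.59 [294.   0. 414. 200.] [0.597 0.044 0.07 ]
rest 0.69 [204. 127. 236. 325.] [ 0.46  -0.04   0.067]
rest 0.61 [197. 182. 255. 280.] [ 0.463 -0.077  0.009]
bore_in 0.62 193 375 [ 0.604 -0.043  0.094]
bore_out 0.91 72 359 [0.601 0.059 0.095]
rod_tip 0.93 125 214 [0.462 0.037 0.001]
push_rod 0.73 285 219 [0.512 0.004 0.342]
rest_seat 0.72 285 224 [0.513 0.004 0.342]
rest 0.61 258 230 [ 0.45  -0.113  0.009]
rest 0.51 177 360 [ 0.594 -0.028  0.088]
extractor 0.97 178 362 [ 0.595 -0.029  0.089]
```

View pics/w1.png

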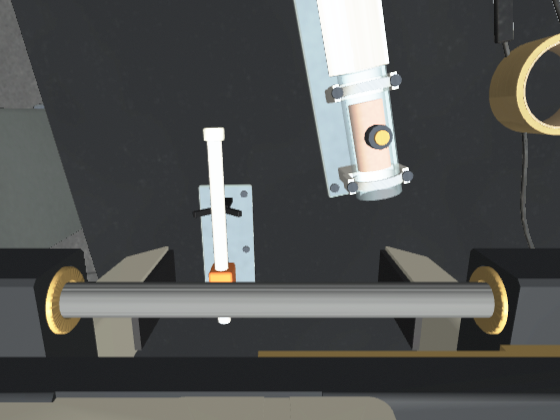

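```bash
cat > an.py <<'E'
from h import *
def rod(im,P,rows=(0,245)):
    V=np.zeros(im.shape[:2],bool); V[rows[0]:rows[1]]=1
    near=(P[...,2]>.045)&(P[...,2]<.08)&(abs(P[...,0]-.455)<.06)&(P[...,1]<.08)&(P[...,1]>-.2)
    i=im.astype(int); wh=(i.min(-1)>130)&near&V
    og=(i[...,2]-i[...,0]>80)&near
    X=P[wh]; yy=X[:,1]; b=np.polyfit(yy,X[:,0],1)
    for lo in np.arange(-.16,.06,.02):
        k=(yy>=lo)&(yy<lo+.02)
        if k.sum()>5: print(round(lo+.01,2),k.sum(),'x',np.round(np.percentile(X[k,0],[2,50,98]),4),'ztop',np.round(np.percentile(X[k,2],[50,95]),4))
    print('rod dx/dy',b,'y range',np.percentile(yy,[.5,99.5]))
    if og.sum(): print('orange',og.sum(),np.round(np.percentile(P[og],[2,50,98],axis=0),4))
def ext(im,P):
    n=(abs(P[...,0]-.6)<.08)&(P[...,1]>-.09)&(P[...,1]<.23)
    for lo in np.arange(-.08,.2,.02):
        k=n&(P[...,1]>=lo)&(P[...,1]<lo+.02)
        a=P[k&(P[...,2]>.086)&(P[...,2]<.1)]; t=P[k&(P[...,2]>.03)&(P[...,2]<.1)]; f=P[k&(P[...,2]>.005)&(P[...,2]<.016)]
        print(round(lo+.01,2),'tube',len(a),np.round(np.percentile(a[:,0],[3,50,97]),4) if len(a)>3 else '','mid',len(t),np.round(np.percentile(t,[3,50,97],axis=0)[:,[0,2]].ravel(),4) if len(t)>3 else '','base',len(f),np.round(np.percentile(f[:,0],[3,97]),4) if len(f)>3 else '')
E
python3 - <<'E'
from an import *
im=cv2.imread('pics/w1.png');P=np.load('w1P.npy'); rod(im,P); ext(im,P)
print('TOP'); im=cv2.imread('pics/top0.png');P=pts('top',np.load('top0.npy')); rod(im,P,(0,420)); ext(im,P)
E
```

```text
-0.07 227 x [0.4481 0.4561 0.4623] ztop [0.0668 0.0686]
-0.05 288 x [0.4508 0.4586 0.4736] ztop [0.0669 0.0688]
-0.03 310 x [0.4507 0.4613 0.4681] ztop [0.0669 0.069 ]
-0.01 308 x [0.4568 0.4645 0.4706] ztop [0.067  0.0688]
0.01 323 x [0.4597 0.4675 0.4737] ztop [0.0669 0.0687]
0.03 336 x [0.4611 0.4704 0.4789] ztop [0.0687 0.0712]
rod dx/dy [0.15070541 0.4658256 ] y range [-0.07555991  0.03533227]
orange 313 [[ 0.4383 -0.1147  0.0526]
 [ 0.4524 -0.1058  0.072 ]
 [ 0.4608 -0.1011  0.0742]]
-0.07 tube 0  mid 0  base 1 
-0.05 tube 350 [0.5944 0.6083 0.6268] mid 425 [0.5863 0.079  0.6057 0.0938 0.6285 0.0977] base 298 [0.5717 0.5912]
-0.03 tube 1159 [0.5849 0.6084 0.6363] mid 1468 [0.5834 0.0458 0.6052 0.0923 0.6363 0.0992] base 380 [0.571  0.5983]
-0.01 tube 871 [0.5925 0.606  0.6261] mid 1008 [0.5895 0.0792 0.6041 0.0934 0.627  0.0973] base 529 [0.5704 0.5985]
0.01 tube 555 [0.5914 0.5993 0.6261] mid 698 [0.5886 0.0784 0.5978 0.0915 0.6271 0.0975] base 553 [0.5696 0.5977]
0.03 tube 1066 [0.5908 0.6058 0.6243] mid 1216 [0.5878 0.0793 0.6041 0.094  0.6254 0.0975] base 569 [0.5687 0.597 
[... 1897 characters left out ...]
6009 0.0904 0.6314 0.099 ] base 36 [0.5679 0.5946]
0.07 tube 11 [0.5909 0.6035 0.6195] mid 104 [0.5819 0.0488 0.6094 0.0664 0.631  0.0931] base 66 [0.5657 0.659 ]
0.09 tube 0  mid 107 [0.5796 0.0497 0.6084 0.0618 0.6283 0.0742] base 53 [0.5569 0.6228]
0.11 tube 0  mid 107 [0.5793 0.0487 0.6085 0.063  0.6286 0.0741] base 48 [0.5407 0.5884]
0.13 tube 0  mid 111 [0.579  0.0499 0.608  0.0623 0.6293 0.0749] base 52 [0.5523 0.5886]
0.15 tube 0  mid 105 [0.5786 0.0485 0.6064 0.0638 0.626  0.0729] base 54 [0.5512 0.5892]
0.17 tube 17 [0.5784 0.5941 0.6206] mid 86 [0.5769 0.0503 0.6044 0.0735 0.6255 0.0893] base 31 [0.5452 0.5951]
0.19 tube 0  mid 0  base 3 
0.21 tube 0  mid 0  base 8 [0.539  0.6613]
```

```bash
python3 -c "
from h import *
go([.49,-.18,.26],1.421)"
```

```text
xyz [-0.2065 -0.0042 -0.0004] r [ 0.0001 -0.0001 -0.0262] rows 3.7 0.2
```

Call:
step_arm --steps '[{"x":-0.2065,"y":-0.0042,"z":0,"rx":0,"ry":0,"rz":-0.0262,"claw":1},{"x":-0.2065,"y":-0.0042,"z":0,"rx":0,"ry":0,"rz":-0.0262,"claw":1},{"x":-0.2065,"y":-0.0042,"z":0,"rx":0,"ry":0,"rz":-0.0262,"claw":1},{"x":-0.2065,"y":-0.0042,"z":0,"rx":0,"ry":0,"rz":-0.0262,"claw":1},{"x":-0.2065,"y":-0.0042,"z":0,"rx":0,"ry":0,"rz":-0.0262,"claw":1},{"x":-0.2065,"y":-0.0042,"z":0,"rx":0,"ry":0,"rz":-0.0262,"claw":1},{"x":-0.2065,"y":-0.0042,"z":0,"rx":0,"ry":0,"rz":-0.0262,"claw":1}]'

```text
time: 4.32
tool_pos: [0.49, -0.1796, 0.2596]
tool_rot: [-3.141, -0.001, 1.42]
contact_force: [-0.2, 0.2, -0.3]
opening: 0.092
grip_force: 0.0
```

```bash
python3 - <<'E'
from an import *
s=robot.observe(); print(s['tool_pos'],s['tool_rot'])
im,d=read_camera('wrist'); cv2.imwrite('pics/w2.png',im)
P=pts('wrist',d,s); np.save('w2P.npy',P); rod(im,P,(0,420)); ext(im,P)
X=P[(d>0)&(abs(P[...,0]-.61)<.06)&(P[...,1]>-.1)&(P[...,1]<.0)]
for lo,hi in [(.006,.014),(.05,.07),(.07,.08),(.08,.088),(.088,.093),(.093,.1)]:
    k=X[(X[:,2]>lo)&(X[:,2]<hi)]; print(lo,len(k),np.round(np.percentile(k[:,1],[0.5,2,5,10,20]),4))
for q in ['bore_in','extractor','rod_tip','push_rod']:
    for m in nets.landmark_of('wrist',q)[:2]:
        print(q,round(m['conf'],2),np.round(m['pixel']))
p=camera_params('wrist');H=np.array(p['hand_eye']);R=Ro.from_euler('xyz',s['tool_rot']).as_matrix()
def pj(x): c=H[:3,:3].T@(R.T@(np.array(x)-s['tool_pos'])-H[:3,3]); return [round(float(c[1]/c[2]*p['fy']+p['cy'])),round(float(c[0]/c[2]*p['fx']+p['cx']))]
for y in (-.06,-.05,-.04): print('proj bore_in',y,pj([.609-.041*y,y,.075]))
print(pj([.447,-.12,.06]))
E
```

```text
[ 0.4900034  -0.17958834  0.25960661] [-3.14144937e+00 -7.14328617e-04  1.42041984e+00]
-0.15 337 x [0.4334 0.4432 0.4581] ztop [0.0667 0.0686]
-0.13 468 x [0.4356 0.4461 0.4564] ztop [0.0729 0.0743]
-0.11 504 x [0.4379 0.4485 0.4596] ztop [0.0729 0.0741]
-0.09 371 x [0.4446 0.4524 0.4591] ztop [0.067  0.0687]
-0.07 384 x [0.4476 0.4552 0.462 ] ztop [0.0668 0.0687]
-0.05 411 x [0.4506 0.4585 0.4694] ztop [0.0669 0.069 ]
-0.03 430 x [0.4531 0.4613 0.4677] ztop [0.0669 0.0687]
-0.01 120 x [0.456  0.4627 0.4693] ztop [0.0669 0.0685]
rod dx/dy [0.15120516 0.46562129] y range [-0.16055336 -0.01501283]
orange 1132 [[ 0.4352 -0.1368  0.0543]
 [ 0.4482 -0.1199  0.0728]
 [ 0.46   -0.1034  0.0745]]
-0.07 tube 0  mid 0  base 14 [0.5734 0.5897]
-0.05 tube 342 [0.5932 0.6022 0.6254] mid 958 [0.5842 0.0379 0.6015 0.0774 0.6278 0.0967] base 1693 [0.5729 0.6472]
-0.03 tube 13 [0.5822 0.5847 0.5874] mid 156 [0.583  0.0319 0.5851 0.0636 0.5931 0.0889] base 460 [0.5707 0.6455]
-0.01 tube 0  mid 0  base 69 [0.57   0.5914]
0.01 tube 0  mid 0  base 0 
0.03 tube 0  mid 0  base 0 
0.05 tube 0  mid 0  base 0 
0.07 tube 0  mid 0  base 0 
0.09 tube 0  mid 0  base 0 
0.11 tube 0  mid 0  base 0 
0.13 tube 0  mid 0  base 0 
0.15 tube 0  mid 0  base 0 
0.17 tube 0  mid 0  base 0 
0.19 tube 0  mid 0  base 0 
0.21 tube 0  mid 0  base 0 
0.006 2071 [-0.06   -0.0593 -0.0583 -0.0572 -0.0549]
0.05 391 [-0.0489 -0.0486 -0.0482 -0.0478 -0.0472]
0.07 120 [-0.0492 -0.0491 -0.049  -0.0486 -0.0474]
0.08 169 [-0.049  -0.0488 -0.0486 -0.0481 -0.0472]
0.088 135 [-0.0488 -0.0488 -0.0485 -0.0482 -0.0477]
0.093 179 [-0.0486 -0.0485 -0.0484 -0.0481 -0.0478]
bore_in 0.69 [ 11. 396.]
extractor 0.75 [ 28. 376.]
push_rod 0.64 [130. 219.]
proj bore_in -0.06 [27, 399]
proj bore_in -0.05 [14, 398]
proj bore_in -0.04 [1, 397]
[129, 221]
```

View pics/w2.png

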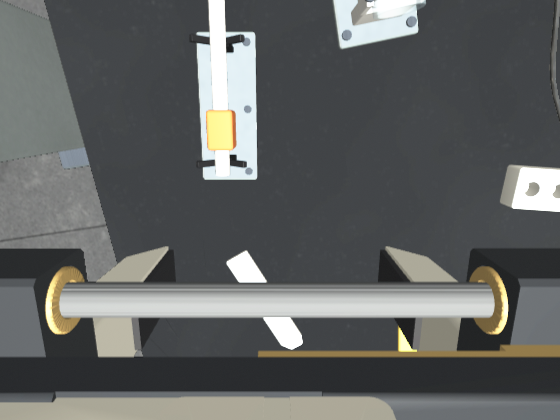

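```bash
python3 -c "
from h import *
go([.4475,-.12,.12],1.4205);go([.4475,-.12,.039],1.4205)"
```

```text
xyz [ 0.0693 -0.068   0.1864] r [ 0.0002 -0.0002  0.0027] rows 3.8 0.0
xyz [ 0.0693 -0.0681  0.2944] r [ 0.0002 -0.0002  0.0027] rows 5.6 0.0
```

Call:
step_arm --steps '[{"x":0.0693,"y":-0.068,"z":0.1,"rx":0,"ry":0,"rz":0,"claw":1},{"x":0.0693,"y":-0.068,"z":0.1,"rx":0,"ry":0,"rz":0,"claw":1},{"x":0.0693,"y":-0.068,"z":0.1,"rx":0,"ry":0,"rz":0,"claw":1},{"x":0.0693,"y":-0.068,"z":0.186,"rx":0,"ry":0,"rz":0,"claw":1},{"x":0.0693,"y":-0.068,"z":0.186,"rx":0,"ry":0,"rz":0,"claw":1},{"x":0.0693,"y":-0.068,"z":0.186,"rx":0,"ry":0,"rz":0,"claw":1},{"x":0.0693,"y":-0.068,"z":0.186,"rx":0,"ry":0,"rz":0,"claw":1},{"x":0.0693,"y":-0.068,"z":0.186,"rx":0,"ry":0,"rz":0,"claw":1}]'

```text
time: 5.23
tool_pos: [0.4485, -0.1212, 0.1216]
tool_rot: [3.139, 0.001, 1.421]
contact_force: [-0.4, 0.1, -0.2]
opening: 0.0922
grip_force: 0.0
```

```bash
python3 -c "
from h import *
s=robot.observe();print(s['tool_pos'],s['tool_rot'],s['contact_force']);go([.4475,-.12,.039],1.4205)"
```

```text
[ 0.4484892  -0.12123163  0.12160705] [3.13931681e+00 5.38050293e-04 1.42134182e+00] [-0.42733563  0.07287956 -0.16964259]
xyz [ 0.0015 -0.0018  0.1101] r [0.0029 0.0007 0.0011] rows 2.0 0.0
```

Call:
step_arm --steps '[{"x":0.001,"y":-0.001,"z":0.05,"rx":0,"ry":0,"rz":0,"claw":1},{"x":0.001,"y":-0.001,"z":0.08,"rx":0,"ry":0,"rz":0,"claw":1},{"x":0.001,"y":-0.001,"z":0.1095,"rx":0,"ry":0,"rz":0,"claw":1},{"x":0.001,"y":-0.001,"z":0.1095,"rx":0,"ry":0,"rz":0,"claw":1},{"x":0.001,"y":-0.001,"z":0.1095,"rx":0,"ry":0,"rz":0,"claw":1},{"x":0.001,"y":-0.001,"z":0.1095,"rx":0,"ry":0,"rz":0,"claw":1}]'

```text
time: 5.73
tool_pos: [0.4482, -0.1208, 0.0399]
tool_rot: [3.138, 0.001, 1.421]
contact_force: [-0.1, -0.5, 0.4]
opening: 0.0915
grip_force: 0.0
```

Call:
step_arm --steps '[{"x":0,"y":0,"z":0,"rx":0,"ry":0,"rz":0,"claw":-1},{"x":0,"y":0,"z":0,"rx":0,"ry":0,"rz":0,"claw":-1},{"x":0,"y":0,"z":0,"rx":0,"ry":0,"rz":0,"claw":-1},{"x":0,"y":0,"z":0,"rx":0,"ry":0,"rz":0,"claw":-1},{"x":0,"y":0,"z":0,"rx":0,"ry":0,"rz":0,"claw":-1},{"x":0,"y":0,"z":0,"rx":0,"ry":0,"rz":0,"claw":-1},{"x":0,"y":0,"z":0,"rx":0,"ry":0,"rz":0,"claw":-1},{"x":0,"y":0,"z":0,"rx":0,"ry":0,"rz":0,"claw":-1}]' --squeeze 35

```text
time: 6.4
tool_pos: [0.4467, -0.1201, 0.038]
tool_rot: [-3.141, -0.0, 1.421]
contact_force: [0.1, -0.7, -0.2]
opening: 0.0429
grip_force: 0.0
```

```bash
python3 -c "
from h import *
s=robot.observe();print(s['tool_pos'],s['tool_rot'],s['contact_force'],s['torque'],s['opening'],s['grip_force']);go([.4475,-.12,.15],1.4205)"
```

```text
[ 0.44667145 -0.12012583  0.03804625] [-3.14148856e+00 -1.15408464e-04  1.42082760e+00] [ 0.07923189 -0.74645354 -0.17478658] [-0.06729626  0.10353122  0.05624725] 0.04291126563793337 0.0
xyz [ 0.0003  0.0011 -0.1493] r [-0.0001 -0.0001  0.0004] rows 2.7 0.0
```

Call:
step_arm --steps '[{"x":0,"y":0,"z":0,"rx":0,"ry":0,"rz":0,"claw":-1},{"x":0,"y":0,"z":0,"rx":0,"ry":0,"rz":0,"claw":-1},{"x":0,"y":0,"z":0,"rx":0,"ry":0,"rz":0,"claw":-1},{"x":0,"y":0,"z":0,"rx":0,"ry":0,"rz":0,"claw":-1},{"x":0,"y":0,"z":0,"rx":0,"ry":0,"rz":0,"claw":-1},{"x":0,"y":0,"z":0,"rx":0,"ry":0,"rz":0,"claw":-1}]' --squeeze 35

```text
time: 6.9
tool_pos: [0.4469, -0.1202, 0.0381]
tool_rot: [3.141, -0.0, 1.421]
contact_force: [0.9, -0.3, -1.2]
opening: 0.0237
grip_force: 35.0
```

```bash
python3 -c "
from h import *
s=robot.observe();print(s['tool_pos'],s['tool_rot'],s['contact_force'],s['torque'],s['opening'],s['grip_force']);go([.4475,-.12,.15],1.4205)"
```

```text
[ 0.44685108 -0.12017679  0.0380501 ] [ 3.14128924e+00 -4.27186370e-05  1.42086528e+00] [ 0.9155349  -0.26592318 -1.21903779] [-0.17060028 -0.07235768 -0.00684047] 0.023742072523236436 34.99944090843201
xyz [ 0.0004  0.0009 -0.1493] r [ 0.0004 -0.0001  0.0005] rows 2.7 0.0
```

```bash
python3 -c "
from h import *
P=pts('top',np.load('top0.npy'));k=(P[...,0]>.48)&(P[...,0]<.78)&(P[...,1]>-.34)&(P[...,1]<-.07)&(P[...,2]>.015);X=P[k];print(len(X),np.round(np.percentile(X,[0,10,50,90,100],axis=0),3) if len(X) else '')
X=X[X[:,0]<.73];print(np.round(X.max(0),3),np.round(X.min(0),3)) if len(X) else 0
go([.447,-.1202,.13],1.4209);go([.6187,-.2368,.13],1.612);go([.6187,-.2368,.052],1.612)"
```

```text
204 [[ 0.62  -0.34   0.015]
 [ 0.642 -0.337  0.019]
 [ 0.752 -0.24   0.024]
 [ 0.774 -0.215  0.054]
 [ 0.78  -0.208  0.074]]
[ 0.665 -0.334  0.074] [ 0.62  -0.34   0.015]
xyz [ 0.      0.0002 -0.1226] r [ 0.0004 -0.0001 -0.    ] rows 2.2 0.0
xyz [-0.1195  0.2498 -0.1225] r [ 0.0004 -0.     -0.2434] rows 5.4 1.5
xyz [-0.1195  0.2498 -0.0185] r [ 0.0004 -0.     -0.2434] rows 5.0 1.5
```

Call:
step_arm --steps '[{"x":0,"y":0,"z":-0.04,"rx":0,"ry":0,"rz":0,"claw":-1},{"x":0,"y":0,"z":-0.08,"rx":0,"ry":0,"rz":0,"claw":-1},{"x":0,"y":0,"z":-0.1226,"rx":0,"ry":0,"rz":0,"claw":-1},{"x":-0.03,"y":0.06,"z":-0.1226,"rx":0,"ry":0,"rz":-0.06,"claw":-1},{"x":-0.06,"y":0.11,"z":-0.1226,"rx":0,"ry":0,"rz":-0.12,"claw":-1},{"x":-0.08,"y":0.16,"z":-0.1226,"rx":0,"ry":0,"rz":-0.18,"claw":-1},{"x":-0.1,"y":0.21,"z":-0.1226,"rx":0,"ry":0,"rz":-0.2434,"claw":-1},{"x":-0.1195,"y":0.2498,"z":-0.1226,"rx":0,"ry":0,"rz":-0.2434,"claw":-1},{"x":-0.1195,"y":0.2498,"z":-0.1226,"rx":0,"ry":0,"rz":-0.2434,"claw":-1},{"x":-0.1195,"y":0.2498,"z":-0.1226,"rx":0,"ry":0,"rz":-0.2434,"claw":-1}]'

```text
time: 7.73
tool_pos: [0.6188, -0.2375, 0.1276]
tool_rot: [-3.139, -0.001, 1.611]
contact_force: [-1.1, 0.8, -2.4]
opening: 0.0237
grip_force: 35.0
```

```bash
cat > rodm.py <<'E'
from h import *
# measure rod in wrist view
s=robot.observe(); print(s['time'],s['tool_pos'],s['tool_rot'],s['contact_force'],s['opening'],s['grip_force'])
im,d=read_camera('wrist'); P=pts('wrist',d,s); 
R=Ro.from_euler('xyz',s['tool_rot']); q=(P-s['tool_pos'])@R.as_matrix()  # tool coords
i=im.astype(int); k=(d>0)&(i.min(-1)>120)&(abs(q[...,1])<.02)&(q[...,0]>.03)&(q[...,0]<.18)&(q[...,2]>-.05)&(q[...,2]<.0)
X=P[k]; Q=q[k]
for lo in np.arange(.03,.17,.02):
    m=(Q[:,0]>=lo)&(Q[:,0]<lo+.02)
    if m.sum()>9: print(round(lo+.01,2),m.sum(),'world mid',np.round(np.median(X[m],0),4),'ty',np.round(np.percentile(Q[m,1],[3,97]).mean(),4),'top',np.round(X[m,2].max(),4),np.round(np.percentile(X[m,2],90),4))
if len(Q): print('tip tool x',np.percentile(Q[:,0],[99,99.9]))
E
python3 rodm.py; python3 -c "
from h import *
go([.6187,-.2368,.052],1.612)
s=robot.observe();im,d=read_camera('wrist');cv2.imwrite('pics/w3.png',im)"
```

```text
7.7333 [ 0.61878707 -0.23752048  0.12758782] [-3.13908419e+00 -1.45778721e-03  1.61104509e+00] [-1.10634207  0.84995912 -2.39777649] 0.023660104781094652 34.99927997589111
0.04 2071 world mid [ 0.6172 -0.1973  0.1567] ty -0.0001 top 0.1592 0.158
0.06 2299 world mid [ 0.6164 -0.1773  0.1567] ty -0.0001 top 0.1594 0.1579
0.08 2639 world mid [ 0.6155 -0.1573  0.1567] ty -0.0001 top 0.1595 0.158
0.1 1637 world mid [ 0.6149 -0.1418  0.1566] ty -0.0002 top 0.1594 0.158
tip tool x [0.10079595 0.1016415 ]
xyz [-0.0007  0.0016  0.1016] r [-0.004  -0.0025 -0.0005] rows 1.8 0.0
```

View pics/w3.png

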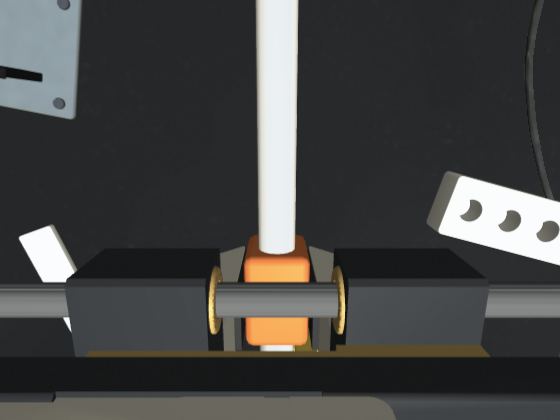

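Call:
step_arm --steps '[{"x":0,"y":0.001,"z":0.05,"rx":-0.002,"ry":-0.001,"rz":0,"claw":-1},{"x":0,"y":0.001,"z":0.1018,"rx":-0.002,"ry":-0.001,"rz":0,"claw":-1},{"x":0,"y":0.001,"z":0.1018,"rx":-0.002,"ry":-0.001,"rz":0,"claw":-1},{"x":0,"y":0.001,"z":0.1018,"rx":-0.002,"ry":-0.001,"rz":0,"claw":-1},{"x":0,"y":0.001,"z":0.1018,"rx":-0.002,"ry":-0.001,"rz":0,"claw":-1},{"x":0,"y":0.001,"z":0.1018,"rx":-0.002,"ry":-0.001,"rz":0,"claw":-1}]'

```text
time: 8.33
tool_pos: [0.6207, -0.2372, 0.057]
tool_rot: [3.136, 0.003, 1.612]
contact_force: [0.6, 0.3, -1.3]
opening: 0.0238
grip_force: 35.0
```

```bash
python3 rodm.py; python3 - <<'E'
from h import *
im,d=read_camera('top'); P=pts('top',d); a=im
k=(abs(P[...,0]-.61)<.03)&(P[...,1]<-.06)&(P[...,1]>-.2)&(P[...,2]>.06)&(P[...,2]<.1)
X=P[k]; print(len(X),'tip y',X[:,1].max())
for lo in (-.12,-.1,-.08): 
    m=(X[:,1]>lo)&(X[:,1]<lo+.02); 
    if m.sum()>4: print(lo+.01,m.sum(),np.round(np.percentile(X[m],[3,50,97],axis=0)[:,[0,2]],4).tolist())
im2,_=read_camera('scene')
o=np.hstack([cv2.resize(a[170:230,210:330],(400,200),interpolation=2),cv2.resize(im2[170:270,210:330],(360,300),interpolation=2)[:200]])
cv2.imwrite('pics/c4.png',cv2.resize(im2[180:260,220:330],(770,560),interpolation=2))
E
```

```text
8.3333 [ 0.62067907 -0.23723647  0.05703692] [3.13567434 0.00314533 1.6121797 ] [ 0.61792337  0.30359458 -1.27673121] 0.02379164307095411 34.999303221702576
0.04 2074 world mid [ 0.6187 -0.1968  0.0859] ty -0.0001 top 0.0885 0.0871
0.06 2302 world mid [ 0.6179 -0.177   0.0858] ty -0.0 top 0.0887 0.0871
0.08 2641 world mid [ 0.6171 -0.157   0.0858] ty -0.0001 top 0.089 0.0871
0.1 1630 world mid [ 0.6164 -0.1414  0.0857] ty -0.0001 top 0.0886 0.087
tip tool x [0.10076201 0.1015844 ]
154 tip y -0.07924348086024693
-0.11 28 [[0.609, 0.0776], [0.6138, 0.0828], [0.6187, 0.0875]]
-0.09000000000000001 33 [[0.6046, 0.0781], [0.612, 0.0855], [0.6208, 0.0906]]
-0.07 6 [[0.6088, 0.0729], [0.6147, 0.0773], [0.6228, 0.0799]]
```

View pics/c4.png

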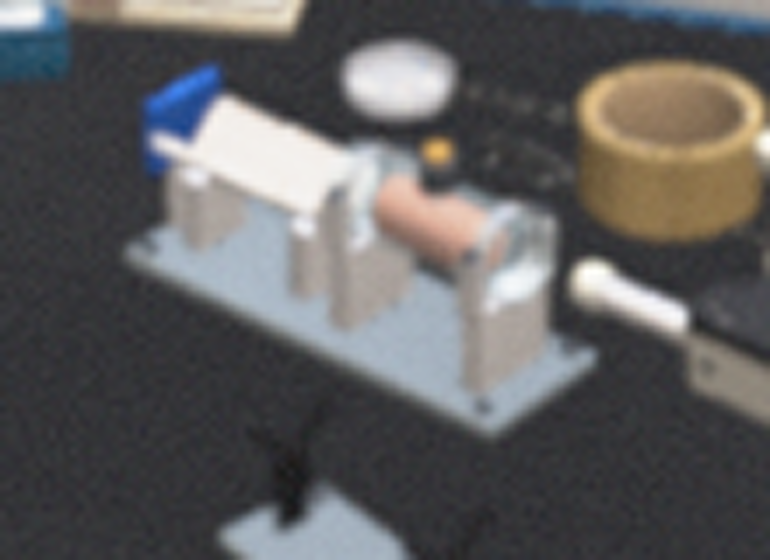

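Call:
step_arm --steps '[{"x":0,"y":-0.001,"z":0.006,"rx":0.003,"ry":0.0,"rz":0,"claw":-1},{"x":0,"y":-0.001,"z":0.006,"rx":0.003,"ry":0.0,"rz":0,"claw":-1},{"x":0,"y":-0.001,"z":0.006,"rx":0.003,"ry":0,"rz":0,"claw":-1},{"x":0,"y":-0.001,"z":0.006,"rx":0.003,"ry":0.0,"rz":0,"claw":-1}]'

```text
time: 8.82
tool_pos: [0.6185, -0.2367, 0.0491]
tool_rot: [-3.141, 0.001, 1.612]
contact_force: [0.2, -0.3, -2.3]
opening: 0.024
grip_force: 35.0
```

```bash
python3 rodm.py; python3 - <<'E'
from h import *
zs=[];hs=[];xs=[]
for _ in range(4):
    s=robot.observe(); print(np.round(s['tool_pos'],4),np.round(s['tool_rot'],4))
    im,d=read_camera('top'); P=pts('top',d)
    k=(abs(P[...,0]-.615)<.03)&(P[...,2]>.05)&(P[...,2]<.1); y=P[...,1]
    a=P[k&(y<-.098)&(y>-.14)]; h=P[k&(y>-.095)&(y<-.081)]
    print(np.round([np.percentile(a[:,2],95),np.percentile(h[:,2],95),np.percentile(a[:,0],[3,97]).mean(),a[:,1].mean(),np.percentile(h[:,0],[3,97]).mean()],4))
E
```

```text
8.8167 [ 0.6185092  -0.23670148  0.04907396] [-3.14060704e+00  5.57408822e-04  1.61202875e+00] [ 0.2088398  -0.27194481 -2.33875152] 0.02401065473010132 34.99924421310425
0.04 2074 world mid [ 0.6167 -0.1964  0.078 ] ty -0.0002 top 0.0808 0.0793
0.06 2310 world mid [ 0.616  -0.1764  0.0781] ty -0.0001 top 0.0809 0.0793
0.08 2633 world mid [ 0.6151 -0.1565  0.078 ] ty -0.0001 top 0.0808 0.0794
0.1 1637 world mid [ 0.6144 -0.141   0.078 ] ty -0.0002 top 0.0817 0.0793
tip tool x [0.1007608  0.10158771]
[ 0.6186 -0.2367  0.0491] [-3.1408e+00  7.0000e-04  1.6120e+00]
[ 0.0779  0.0809  0.6126 -0.1187  0.6112]
[ 0.6186 -0.2368  0.0491] [-3.1408e+00  7.0000e-04  1.6120e+00]
[ 0.08    0.082   0.6129 -0.1191  0.6111]
[ 0.6186 -0.2367  0.0491] [-3.1408e+00  6.0000e-04  1.6120e+00]
[ 0.08    0.0828  0.6126 -0.1188  0.611 ]
[ 0.6186 -0.2368  0.0491] [-3.1409e+00  7.0000e-04  1.6120e+00]
[ 0.0792  0.0815  0.6127 -0.1186  0.6116]
```

Call:
step_arm --steps '[{"x":0,"y":0,"z":-0.003,"rx":0,"ry":0,"rz":0,"claw":-1},{"x":0,"y":0,"z":-0.003,"rx":0,"ry":0,"rz":0,"claw":-1},{"x":0,"y":0,"z":-0.003,"rx":0,"ry":0,"rz":0,"claw":-1},{"x":0.012,"y":0,"z":-0.003,"rx":0,"ry":0,"rz":0,"claw":-1},{"x":0.024,"y":0,"z":-0.003,"rx":0,"ry":0,"rz":0,"claw":-1},{"x":0.036,"y":0,"z":-0.003,"rx":0,"ry":0,"rz":0,"claw":-1},{"x":0.046,"y":0,"z":-0.003,"rx":0,"ry":0,"rz":0,"claw":-1},{"x":0.056,"y":0,"z":-0.003,"rx":0,"ry":0,"rz":0,"claw":-1},{"x":0.056,"y":0,"z":-0.003,"rx":0,"ry":0,"rz":0,"claw":-1},{"x":0.056,"y":0,"z":-0.003,"rx":0,"ry":0,"rz":0,"claw":-1},{"x":0.056,"y":0,"z":-0.003,"rx":0,"ry":0,"rz":0,"claw":-1}]'

```text
time: 9.98
tool_pos: [0.617, -0.1949, 0.0515]
tool_rot: [-3.141, 0.001, 1.612]
contact_force: [0.1, -0.0, -1.4]
opening: 0.024
grip_force: 35.0
```

```bash
python3 - <<'E'
from h import *
im,d=read_camera('wrist'); cv2.imwrite('pics/w5.png',im)
s=robot.observe(); print(s['time'],s['tool_pos'],s['tool_rot'],s['contact_force'],s['torque'])
E
```

```text
10.0333 [ 0.61695477 -0.19513723  0.05148949] [-3.14113952e+00  1.05962762e-03  1.61185011e+00] [ 0.18372885  0.16730216 -1.53980304] [-0.03164428  0.07179164 -0.03718974]
```

View pics/w5.png

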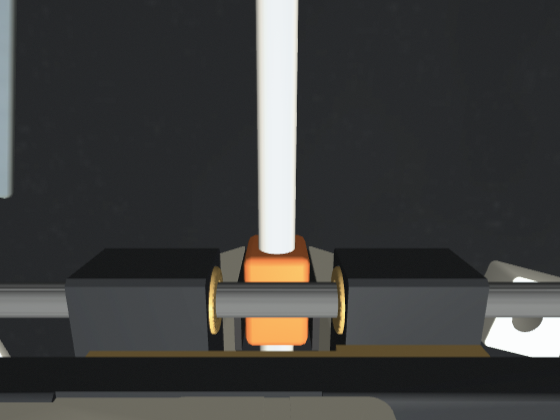

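Call:
step_arm --steps '[{"x":0.008,"y":0,"z":0,"rx":0,"ry":0,"rz":0,"claw":-1},{"x":0.016,"y":0,"z":0,"rx":0,"ry":0,"rz":0,"claw":-1},{"x":0.024,"y":0,"z":0,"rx":0,"ry":0,"rz":0,"claw":-1},{"x":0.032,"y":0,"z":0,"rx":0,"ry":0,"rz":0,"claw":-1},{"x":0.04,"y":0,"z":0,"rx":0,"ry":0,"rz":0,"claw":-1},{"x":0.048,"y":0,"z":0,"rx":0,"ry":0,"rz":0,"claw":-1},{"x":0.056,"y":0,"z":0,"rx":0,"ry":0,"rz":0,"claw":-1}]'

```text
time: 10.62
tool_pos: [0.6151, -0.1524, 0.0514]
tool_rot: [-3.141, 0.001, 1.612]
contact_force: [-0.3, -3.4, -1.5]
opening: 0.0236
grip_force: 35.0
```

```bash
python3 - <<'E'
from h import *
s=robot.observe(); print(s['time'],s['tool_pos'],s['tool_rot'],s['contact_force'],s['torque'])
im,d=read_camera('top'); im2,_=read_camera('scene')
o=np.vstack([cv2.resize(im[170:230,210:330],(600,300),interpolation=2),cv2.resize(im2[180:236,220:340],(600,280),interpolation=2)]); cv2.imwrite('pics/c6.png',o)
E
```

```text
10.6167 [ 0.61513719 -0.15237032  0.0514245 ] [-3.14101845e+00  1.05938128e-03  1.61208025e+00] [-0.28016663 -3.39413003 -1.47560275] [-0.74444306  0.03039099 -0.00126605]
```

View pics/c6.png

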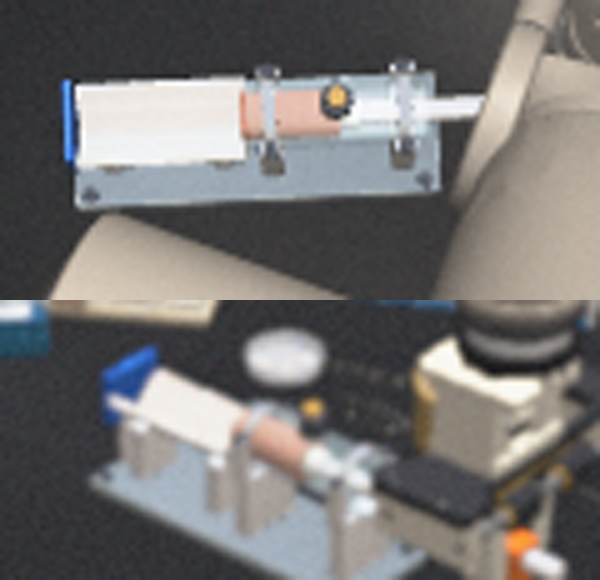

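Call:
step_arm --steps '[{"x":0.008,"y":0,"z":0,"rx":0,"ry":0,"rz":0,"claw":-1},{"x":0.016,"y":0,"z":0,"rx":0,"ry":0,"rz":0,"claw":-1},{"x":0.024,"y":0,"z":0,"rx":0,"ry":0,"rz":0,"claw":-1},{"x":0.032,"y":0,"z":0,"rx":0,"ry":0,"rz":0,"claw":-1},{"x":0.04,"y":0,"z":0,"rx":0,"ry":0,"rz":0,"claw":-1},{"x":0.048,"y":0,"z":0,"rx":0,"ry":0,"rz":0,"claw":-1},{"x":0.056,"y":0,"z":0,"rx":0,"ry":0,"rz":0,"claw":-1},{"x":0.064,"y":0,"z":0,"rx":0,"ry":0,"rz":0,"claw":-1},{"x":0.072,"y":0,"z":0,"rx":0,"ry":0,"rz":0,"claw":-1},{"x":0.08,"y":0,"z":0,"rx":0,"ry":0,"rz":0,"claw":-1},{"x":0.089,"y":0,"z":0,"rx":0,"ry":0,"rz":0,"claw":-1},{"x":0.089,"y":0,"z":0,"rx":0,"ry":0,"rz":0,"claw":-1}]'

```text
time: 11.72
tool_pos: [0.6122, -0.0846, 0.0513]
tool_rot: [-3.141, 0.0, 1.613]
contact_force: [0.3, 0.4, -1.4]
opening: 0.0238
grip_force: 35.0
```

```bash
python3 - <<'E'
from h import *
s=robot.observe(); print(s['time'],s['tool_pos'],s['tool_rot'],s['contact_force'],s['torque'])
im,d=read_camera('top'); im2,_=read_camera('scene'); P=pts('top',d)
i=im.astype(int);k=(i[...,2]-i[...,0]>35)&(abs(P[...,0]-.605)<.03)&(P[...,1]>-.05)&(P[...,1]<.2)&(P[...,2]>.05)
print(k.sum(),np.percentile(P[k][:,1],[2,5,50,95,98]),nets and 0)
o=np.vstack([cv2.resize(im[170:230,210:330],(600,300),interpolation=2),cv2.resize(im2[180:236,220:340],(600,280),interpolation=2)]); cv2.imwrite('pics/c7.png',o)
E
```

```text
11.7167 [ 0.6122312  -0.08459154  0.05130957] [-3.14060540e+00  1.05755736e-04  1.61293538e+00] [ 0.31715767  0.44866225 -1.42234653] [-0.1166716   0.06348883 -0.01276938]
207 [0.0061804  0.01005755 0.10295231 0.13035854 0.13325627] 0
```

View pics/c7.png

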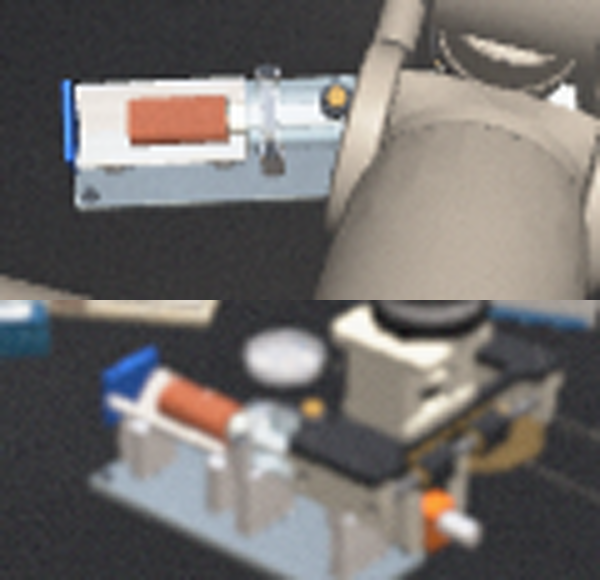

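Call:
step_arm --steps '[{"x":-0.02,"y":0,"z":0,"rx":0,"ry":0,"rz":0,"claw":-1},{"x":-0.04,"y":0,"z":0,"rx":0,"ry":0,"rz":0,"claw":-1},{"x":-0.06,"y":0,"z":0,"rx":0,"ry":0,"rz":0,"claw":-1},{"x":-0.08,"y":0,"z":0,"rx":0,"ry":0,"rz":0,"claw":-1},{"x":-0.1,"y":0,"z":0,"rx":0,"ry":0,"rz":0,"claw":-1},{"x":-0.12,"y":0,"z":0,"rx":0,"ry":0,"rz":0,"claw":-1},{"x":-0.14,"y":0,"z":0,"rx":0,"ry":0,"rz":0,"claw":-1},{"x":-0.16,"y":0,"z":0,"rx":0,"ry":0,"rz":0,"claw":-1},{"x":-0.18,"y":0,"z":0,"rx":0,"ry":0,"rz":0,"claw":-1},{"x":-0.207,"y":0,"z":0,"rx":0,"ry":0,"rz":0,"claw":-1},{"x":-0.207,"y":0,"z":0,"rx":0,"ry":0,"rz":0,"claw":-1},{"x":-0.207,"y":0,"z":0,"rx":0,"ry":0,"rz":0,"claw":-1}]'

```text
time: 12.82
tool_pos: [0.6186, -0.2428, 0.0512]
tool_rot: [-3.141, 0.001, 1.61]
contact_force: [-0.3, 0.2, -0.7]
opening: 0.0238
grip_force: 35.0
```

```bash
python3 rodm.py; python3 -c "
from h import *
s=robot.observe();go([*s['tool_pos'][:2],.13],1.612);go([.447,-.1202,.13],1.4209)"
```

```text
12.8167 [ 0.61859152 -0.24279936  0.05121702] [-3.14091070e+00  6.41215385e-04  1.61014789e+00] [-0.33525685  0.18987418 -0.7310788 ] 0.023768234461449513 34.99917805194855
0.04 2068 world mid [ 0.6169 -0.2025  0.0802] ty -0.0001 top 0.0827 0.0814
0.06 2307 world mid [ 0.6161 -0.1826  0.0802] ty -0.0001 top 0.0832 0.0814
0.08 2645 world mid [ 0.6153 -0.1626  0.0802] ty -0.0001 top 0.083 0.0815
0.1 1637 world mid [ 0.6147 -0.147   0.0801] ty -0.0002 top 0.0831 0.0814
tip tool x [0.10080526 0.10161174]
xyz [-0.000e+00 -1.000e-04 -1.051e-01] r [-0.0014  0.0002 -0.0012] rows 1.9 0.0
xyz [ 0.1711 -0.2221 -0.1049] r [-0.0013  0.0003  0.2421] rows 5.4 1.5
```

Call:
step_arm --steps '[{"x":0,"y":0,"z":-0.035,"rx":0,"ry":0,"rz":0,"claw":-1},{"x":0,"y":0,"z":-0.07,"rx":0,"ry":0,"rz":0,"claw":-1},{"x":0,"y":0,"z":-0.105,"rx":0,"ry":0,"rz":0,"claw":-1},{"x":0.03,"y":-0.04,"z":-0.105,"rx":0,"ry":0,"rz":0.05,"claw":-1},{"x":0.06,"y":-0.08,"z":-0.105,"rx":0,"ry":0,"rz":0.1,"claw":-1},{"x":0.09,"y":-0.12,"z":-0.105,"rx":0,"ry":0,"rz":0.15,"claw":-1},{"x":0.12,"y":-0.16,"z":-0.105,"rx":0,"ry":0,"rz":0.2,"claw":-1},{"x":0.15,"y":-0.195,"z":-0.105,"rx":0,"ry":0,"rz":0.242,"claw":-1},{"x":0.171,"y":-0.222,"z":-0.105,"rx":0,"ry":0,"rz":0.242,"claw":-1},{"x":0.171,"y":-0.222,"z":-0.105,"rx":0,"ry":0,"rz":0.242,"claw":-1},{"x":0.171,"y":-0.222,"z":-0.105,"rx":0,"ry":0,"rz":0.242,"claw":-1},{"x":0.171,"y":-0.222,"z":-0.105,"rx":0,"ry":0,"rz":0.242,"claw":-1}]'

```text
time: 13.87
tool_pos: [0.4482, -0.12, 0.1308]
tool_rot: [3.14, 0.001, 1.423]
contact_force: [-0.6, 0.2, -1.1]
opening: 0.0235
grip_force: 35.0
```

Call:
step_arm --steps '[{"x":0,"y":0,"z":0,"rx":0,"ry":0,"rz":0,"claw":-1},{"x":0,"y":0,"z":0,"rx":0,"ry":0,"rz":0,"claw":-1},{"x":0,"y":0,"z":0,"rx":0,"ry":0,"rz":0,"claw":-1},{"x":0,"y":0,"z":0,"rx":0,"ry":0,"rz":0,"claw":-1},{"x":0,"y":0,"z":0,"rx":0,"ry":0,"rz":0,"claw":-1}]'

```text
time: 14.28
tool_pos: [0.4473, -0.1201, 0.13]
tool_rot: [-3.141, 0.001, 1.422]
contact_force: [0.7, 0.2, -1.6]
opening: 0.024
grip_force: 35.0
```

```bash
python3 rodm.py; python3 -c "
from h import *
go([.447,-.1202,.055],1.4209);go([.447,-.1202,.039],1.4209)"
```

```text
14.2833 [ 0.44730758 -0.12009485  0.12998788] [-3.14067677e+00  7.29013725e-04  1.42166849e+00] [ 0.67447573  0.20228621 -1.55190561] 0.023966119601950206 34.999144077301025
0.04 2106 world mid [ 0.4533 -0.0803  0.159 ] ty -0.0 top 0.1616 0.1603
0.06 2364 world mid [ 0.4563 -0.0605  0.159 ] ty -0.0 top 0.1617 0.1602
0.08 2665 world mid [ 0.4593 -0.0407  0.1589] ty 0.0001 top 0.162 0.1603
0.1 1657 world mid [ 0.4615 -0.0254  0.1589] ty -0.0 top 0.1617 0.1603
tip tool x [0.1007318  0.10174551]
xyz [-0.0002 -0.0003  0.1   ] r [-0.0011  0.001   0.0012] rows 1.8 0.0
xyz [-0.0002 -0.0002  0.1214] r [-0.0011  0.001   0.0012] rows 2.2 0.0
```

Call:
step_arm --steps '[{"x":0,"y":0,"z":0.05,"rx":0,"ry":0,"rz":0,"claw":-1},{"x":0,"y":0,"z":0.09,"rx":0,"ry":0,"rz":0,"claw":-1},{"x":0,"y":0,"z":0.1,"rx":0,"ry":0,"rz":0,"claw":-1},{"x":0,"y":0,"z":0.106,"rx":0,"ry":0,"rz":0,"claw":-1},{"x":0,"y":0,"z":0.111,"rx":0,"ry":0,"rz":0,"claw":-1},{"x":0,"y":0,"z":0.115,"rx":0,"ry":0,"rz":0,"claw":-1},{"x":0,"y":0,"z":0.118,"rx":0,"ry":0,"rz":0,"claw":-1},{"x":0,"y":0,"z":0.121,"rx":0,"ry":0,"rz":0,"claw":-1},{"x":0,"y":0,"z":0.122,"rx":0,"ry":0,"rz":0,"claw":-1},{"x":0,"y":0,"z":0.122,"rx":0,"ry":0,"rz":0,"claw":-1},{"x":0,"y":0,"z":0.122,"rx":0,"ry":0,"rz":0,"claw":-1},{"x":0,"y":0,"z":0.122,"rx":0,"ry":0,"rz":0,"claw":-1}]'

```text
time: 15.33
tool_pos: [0.4473, -0.1201, 0.0389]
tool_rot: [-3.141, 0.001, 1.422]
contact_force: [-0.2, -0.3, -2.1]
opening: 0.0238
grip_force: 35.0
```

```bash
python3 rodm.py; python3 -c "
from h import *
go([.447,-.1202,.038],1.4209)"
```

```text
15.3333 [ 0.44725472 -0.12005543  0.03893806] [-3.14146262e+00  9.85492829e-04  1.42195167e+00] [-0.21387393 -0.2889927  -2.05771656] 0.023760334662921323 34.99921381473541
0.04 2109 world mid [ 0.4532 -0.0802  0.0679] ty -0.0 top 0.0704 0.0692
0.06 2365 world mid [ 0.4562 -0.0605  0.0679] ty -0.0 top 0.0704 0.0692
0.08 2727 world mid [ 0.4591 -0.0405  0.0679] ty -0.0 top 0.0708 0.0692
0.1 1646 world mid [ 0.4614 -0.0253  0.0678] ty -0.0 top 0.0711 0.0691
tip tool x [0.10077013 0.10160213]
xyz [-0.0003 -0.0003  0.0012] r [-0.0003  0.0012  0.0014] rows 0.0 0.0
```

Call:
step_arm --steps '[{"x":0,"y":0,"z":0.0012,"rx":0,"ry":0,"rz":0,"claw":-1},{"x":0,"y":0,"z":0.0012,"rx":0,"ry":0,"rz":0,"claw":-1},{"x":0,"y":0,"z":0.0012,"rx":0,"ry":0,"rz":0,"claw":-1},{"x":0,"y":0,"z":0.0012,"rx":0,"ry":0,"rz":0,"claw":-1},{"x":0,"y":0,"z":0.0012,"rx":0,"ry":0,"rz":0,"claw":1},{"x":0,"y":0,"z":0.0012,"rx":0,"ry":0,"rz":0,"claw":1},{"x":0,"y":0,"z":0.0012,"rx":0,"ry":0,"rz":0,"claw":1},{"x":0,"y":0,"z":0.0012,"rx":0,"ry":0,"rz":0,"claw":1},{"x":0,"y":0,"z":0.0012,"rx":0,"ry":0,"rz":0,"claw":1},{"x":0,"y":0,"z":0.0012,"rx":0,"ry":0,"rz":0,"claw":1},{"x":0,"y":0,"z":0.0012,"rx":0,"ry":0,"rz":0,"claw":1},{"x":0,"y":0,"z":0.0012,"rx":0,"ry":0,"rz":0,"claw":1}]'

```text
time: 16.38
tool_pos: [0.4471, -0.12, 0.0378]
tool_rot: [-3.141, 0.001, 1.422]
contact_force: [0.4, -0.7, -0.8]
opening: 0.0725
grip_force: 0.0
```

Call:
step_arm --steps '[{"x":0,"y":0,"z":0,"rx":0,"ry":0,"rz":0,"claw":1},{"x":0,"y":0,"z":0,"rx":0,"ry":0,"rz":0,"claw":1},{"x":0,"y":0,"z":0,"rx":0,"ry":0,"rz":0,"claw":1},{"x":0,"y":0,"z":0,"rx":0,"ry":0,"rz":0,"claw":1},{"x":0,"y":0,"z":0,"rx":0,"ry":0,"rz":0,"claw":1},{"x":0,"y":0,"z":0,"rx":0,"ry":0,"rz":0,"claw":1}]'

```text
time: 16.88
tool_pos: [0.4471, -0.12, 0.0378]
tool_rot: [-3.141, 0.001, 1.422]
contact_force: [-0.1, 0.4, -0.7]
opening: 0.0921
grip_force: 0.0
```

Lift, then back off to the earlier viewing pose (tool −x by 60 mm).

Call:
step_arm --steps '[{"x":0,"y":0,"z":-0.04,"rx":0,"ry":0,"rz":0,"claw":1},{"x":0,"y":0,"z":-0.09,"rx":0,"ry":0,"rz":0,"claw":1},{"x":0,"y":0,"z":-0.14,"rx":0,"ry":0,"rz":0,"claw":1},{"x":-0.03,"y":0.03,"z":-0.19,"rx":0,"ry":0,"rz":0,"claw":1},{"x":-0.07,"y":0.065,"z":-0.24,"rx":0,"ry":0,"rz":0,"claw":1},{"x":-0.07,"y":0.065,"z":-0.29,"rx":0,"ry":0,"rz":0,"claw":1},{"x":-0.07,"y":0.065,"z":-0.294,"rx":0,"ry":0,"rz":0,"claw":1},{"x":-0.07,"y":0.065,"z":-0.294,"rx":0,"ry":0,"rz":0,"claw":1},{"x":-0.07,"y":0.065,"z":-0.294,"rx":0,"ry":0,"rz":0,"claw":1},{"x":-0.07,"y":0.065,"z":-0.294,"rx":0,"ry":0,"rz":0,"claw":1},{"x":-0.07,"y":0.065,"z":-0.294,"rx":0,"ry":0,"rz":0,"claw":1},{"x":-0.07,"y":0.065,"z":-0.294,"rx":0,"ry":0,"rz":0,"claw":1}]'

```text
time: 17.88
tool_pos: [0.487, -0.1783, 0.257]
tool_rot: [-3.138, -0.0, 1.422]
contact_force: [0.1, -0.2, 0.4]
opening: 0.0921
grip_force: 0.0
```

```bash
python3 - <<'E'
from an import *
s=robot.observe(); print(s['time'],s['tool_pos'],s['contact_force'],np.abs(s['qvel']).max())
im,d=read_camera('wrist'); P=pts('wrist',d,s); rod(im,P,(0,420))
t,_=read_camera('top'); c,_=read_camera('scene')
o=np.hstack([cv2.resize(im,(400,300)),np.vstack([cv2.resize(t[170:270,140:340],(400,200),interpolation=2)]+[cv2.resize(c[170:270,170:320],(400,267),interpolation=2)])[:300]] ) if 0 else np.vstack([np.hstack([cv2.resize(t[165:275,150:350],(400,220),interpolation=2),cv2.resize(c[170:280,180:380],(400,220),interpolation=2)]),cv2.resize(im,(800,600))[:360]])
cv2.imwrite('pics/f.png',o)
E
```

```text
17.8833 [ 0.48702022 -0.17834449  0.25696407] [ 0.11367584 -0.24377443  0.39508889] 0.01042617773738622
-0.15 339 x [0.4329 0.4432 0.4601] ztop [0.0668 0.0686]
-0.13 478 x [0.436  0.4462 0.4565] ztop [0.0729 0.0742]
-0.11 521 x [0.4378 0.4487 0.4599] ztop [0.0728 0.0742]
-0.09 375 x [0.4446 0.4523 0.459 ] ztop [0.0669 0.0687]
-0.07 389 x [0.4475 0.4552 0.4618] ztop [0.0668 0.0688]
-0.05 423 x [0.4506 0.4584 0.4746] ztop [0.067 0.069]
-0.03 442 x [0.4485 0.4612 0.4679] ztop [0.0668 0.0687]
-0.01 116 x [0.4561 0.4627 0.4691] ztop [0.0668 0.0688]
rod dx/dy [0.14941908 0.46547365] y range [-0.16046437 -0.01533617]
orange 1136 [[ 0.4353 -0.1369  0.0558]
 [ 0.4481 -0.1201  0.0728]
 [ 0.4601 -0.1036  0.0745]]
```

View pics/f.png

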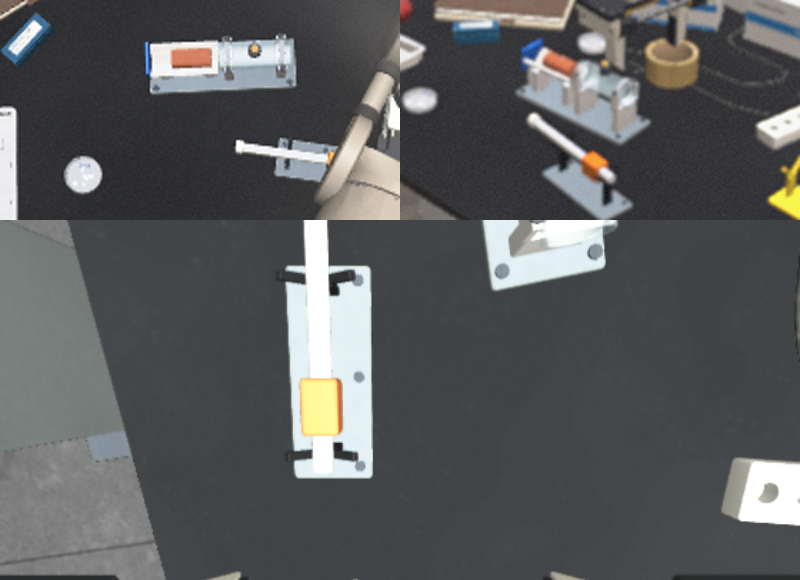

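The rod is back in both forks within about 0.5 mm of where it lay. The core (top view, around 190,57) is in the trough, clear of the tube. The dish and slide box have not moved.

```bash
python3 -c "
from h import *
print(robot.hand_in())"
```

```text
the job is handed in; nothing more can be done
None
```

The job is done and handed in: the core is fully out of the tube and lies in the trough, the rod is back in both forks as it lay before, and the dish and slide box were not touched; it took about 18 s of the 56 s allowed.

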